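Draw a door mirror tight onto its test stand

TASK

Two identical cam-lock stands are on the bench; only one has a car door mirror on it. On the stand with the mirror, swing the cam's crank clockwise (seen from above) through its half turn to the stop, so that the hook draws the mirror's bolt in tight, then let go. Leave the crank of the empty stand as it is.

Things in the scene. Friction and masses are not known exactly. Their poses are not given: they have to be found in the camera images.
- cam (a joint): Turn of the cam on the stand with the mirror, rad: starts between 0 and 0.4, grows clockwise seen from above, to the stop at 3.14 (bolt drawn in 12 mm). It needs about 3 to 5 N at the knob and stays where it is left. On its way the knob sweeps the side of the stand away from the mirror.
- knob (a point): Centre, half-way up, of the upright black crank knob of that cam (the stand with the mirror): 24 mm across, 50 mm tall, 90 to 140 mm above the bench, so its centre is 115 mm up. It stands on a flat 20 mm wide crank arm (top 89 mm up), 55 mm from the cam's axis, and spins freely on its own pin, so it can be led round from above without turning the gripper.
- pivot (a point): Point on the vertical axis of that cam, at its hub's top, 89 mm above the bench. The cam is a 92 mm steel disc with a dark spiral hook on a fixed 100 mm square grey block. A steel stop wall 88 mm high stands 60 to 75 mm from the axis; beyond it lies the black mirror, 150 x 195 mm, glass up, 115 mm high.
- idle_knob (a point): Centre of the same kind of crank knob on the other stand, the empty one without a mirror or bolt. To be left alone.

How it is judged:
At the end, for the whole second after the job is handed in: The cam of the stand with the mirror is turned to its stop (3.14 rad) or within 0.2 rad (11 degrees) of it and at rest, and the empty stand's crank knob is within 20 mm of where it was (value of joint cam above 2.94 rad and velocity of joint cam between -0.1 and 0.1 rad/s and distance of idle_knob from where it was at the start of the episode below 0.02 m); the robot touches nothing.
It fails at once if the empty stand's crank is turned (its knob moved more than 20 mm) (distance of idle_knob from where it was at the start of the episode above 0.02 m).
It also fails if it takes over 40 s, if anything falls off the work surface, if the arm or the gripper's body presses on something with over 40 N, if the wrist force passes 120 N, or if a joint passes its speed limit or range.

ROBOT

A 7-joint arm with a two-finger parallel gripper is mounted at the origin on the work surface. World frame = base frame: x ahead of the robot, y to its left, z up, the work surface at z = 0. Lengths are in m, angles in rad, forces in N, time in s.
With the tool pointing down it reaches from about 0.4 to 0.85 m from the base axis. Payload 10.4 kg.
Tool frame: the origin (TCP) lies where the fingers leave the gripper's body, on its centre line; the fingertips stand 73 mm ahead of it and the grasp point (between the pads) lies 54 mm ahead of it; z points along the fingers, y is the line along which they close (so a half turn about z gives the same grasp; the last joint's range is limited). The gripper opens to 85 mm and grips with 20 to 120 N. Pads are 22 mm wide; open, the fingers measure 114 mm over their backs; the gripper's body (76 mm by 85 mm) begins 54 mm behind the grasp point. The pads swing forward as they close: fully open they stand 13 mm farther back than shut.
Start: joints at [-1.3, 0.332, -0.065, 1.46, 0.022, 1.35, -0.088], TCP at [0.181, 0.598, 0.304] pointing down, gripper open.
Joint ranges: [-2.6, 2.6], [-0.5, 2.12], [-1.47, 1.34], [0.16, 2.42], [-1.27, 4.41], [0.06, 2.06], [-2.6, 2.6]. Speed limits (rad/s): [2.22, 2.22, 2.79, 2.79, 3.14, 3.14, 3.14].

INTERFACE

Orientations are given as a unit quaternion [x, y, z, w].
In Python, from workcell import manip, camera gives the robot as it stands. The module is installed in compiled form; this text tells all that it offers.
- The arm moves only by the shell command python3 -m creep 'ROWS' [OPENING] [FORCE]. ROWS is JSON, a list of rows, each a list of 2 entries, a list of its own where there are three numbers: the shift along the tool's x, y, z in mm, then the turn about the tool's z in rad. In form: [[[tx, ty, tz], twist], ...]. A call has 1 to 5 rows; each row is the pose to reach, as a shift and turn from the pose commanded when the call began, along the tool's axes at that moment; what a row does not reach only later rows make up. A row lasts 1/12 s, in which the tool goes at most 41.7 mm and 7.16 degrees, less where a joint would pass 70% of its speed; a pose out of reach is approached as far as the arm can. A call with a gripper value outside its range is refused whole. OPENING is the opening, from 0 (shut) to 1 (fully open), set as the call begins (- or left out, the last holds). The fingers move at their own pace and stop on an object; FORCE is the grip in N (left out, the last holds). Time passes only in rows, so rows that repeat a pose let the fingers close. It gives the time, the measured TCP pose, the force, the opening and the grip force at its end, in the units of the state.
- manip.get_obs(): the state, without advancing time (a new reading comes with each control period).
- camera(name): name is "scene" or "side" or "wrist"; returns a dict with "pixels" (420x560x3 uint8, red, green, blue), "z_map" (420x560 float32, m along the optical axis (not along the pixel's ray), 0 where there is no reading), "fx", "fy", "cx", "cy" (pixels), "extrinsics" (4x4, takes a point from world to camera coordinates). Camera axes: x right, y down, z forward; pixel columns grow to the right and rows downward; lengths in m; the calibration is good to about 2 mm. A picture is of the moment at which its call begins.
- manip.hand_in(): hands the job in; it is judged then, once.
The state is a dict: "clock": time; "joint_pos": joint angles; "joint_velocities": joint speeds; "tau": joint torques, N m; "position": TCP position; "ee_rot": TCP orientation; "ft_force": force on the tool from outside, world axes, zero at the start; "torque": the same for the moment, N m; "grip_width": opening from 0.0 (shut) to 1.0 (fully open); "grasp_force": force on a finger pad.
Only numpy, scipy, OpenCV 4.12 (cv2) and the standard library are available. Lean on these libraries where they do the work, as an engineer would, in place of code of your own. Each camera call takes 0.05 s, during which the arm holds its last target. There are 200 camera calls.

## Working session

There is one attempt and no reset: what is moved stays moved. The work goes in short steps, Python scripts to look and compute and a shell command to move; the robot and the scene stay as the last step left them, time stands still between calls to the robot, and variables do not carry over. Pictures are saved under pics/ and viewed, at most 10 in all, crops included, and the job is handed in when it is done.

```bash
mkdir -p pics; python3 - <<'E'
from workcell import manip, camera
import cv2,numpy as np,pickle
o=manip.get_obs();print(o['clock'],o['position'],o['ee_rot'],o['ft_force'])
C={n:camera(n) for n in("scene","side")}
pickle.dump(C,open('c.pkl','wb'))
for n in C: cv2.imwrite(f'pics/{n}0.png',C[n]['pixels'][...,::-1])
E
```

```text
0.0 [0.180946   0.5979582  0.30313357] [ 1.46388049e-01  9.89227004e-01 -6.85304787e-04 -5.93289464e-05] [-0.28411943 -0.78043211  0.00977162]
```

View pics/scene0.png

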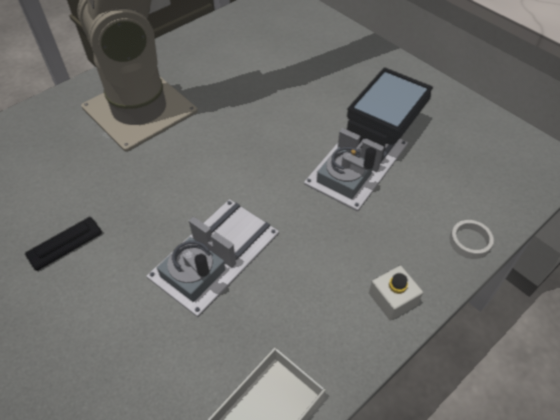

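View pics/side0.png

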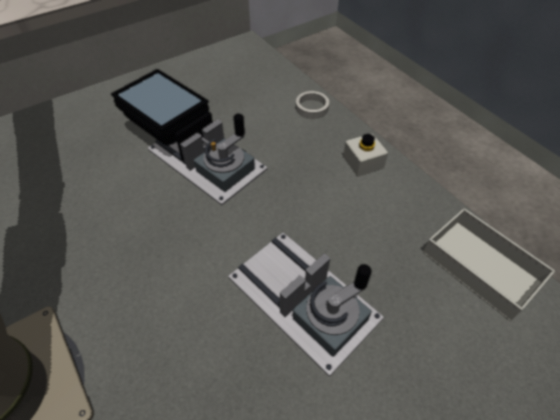

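The mirror stand is the far one: its knob is at about scene (371,158) and side (239,125), and its hub at about scene (347,168). The empty stand's knob is at scene (203,265) and side (363,277).

```bash
cat > h.py <<'E'
import numpy as np
def world(c,u,v,z=None):
    E=np.linalg.inv(c['extrinsics']); d=np.array([(u-c['cx'])/c['fx'],(v-c['cy'])/c['fy'],1])
    if z is None: return E[:3,:3]@(d*c['z_map'][int(round(v)),int(round(u))])+E[:3,3]
    r=E[:3,:3]@d; return E[:3,3]+r*(z-E[2,3])/r[2]
def cloud(c):
    v,u=np.mgrid[:420,:560]; Z=c['z_map']; E=np.linalg.inv(c['extrinsics'])
    P=np.stack([(u-c['cx'])/c['fx']*Z,(v-c['cy'])/c['fy']*Z,Z],-1)
    return P@E[:3,:3].T+E[:3,3]
E
python3 - <<'E'
import pickle,numpy as np,cv2
from h import *
np.set_printoptions(precision=4,suppress=True)
C=pickle.load(open('c.pkl','rb'))
for n,kb in (('scene',[(355,140,390,180),(190,245,215,285)]),('side',[(228,108,250,142),(350,258,376,295)])):
    c=C[n];P=cloud(c)
    print(n,'cam',np.linalg.inv(c['extrinsics'])[:3,3])
    for a,b,x,y in kb:
        s=np.s_[b:y,a:x]; Q=P[s]; dark=(c['pixels'][s].max(-1)<50)
        m=dark&(Q[...,2]>.092)&(Q[...,2]<.15)
        q=Q[m]; print(m.sum(),'body med',np.median(q,0),'ext',q.min(0),q.max(0))
        t=Q[m&(Q[...,2]>.135)]; print('top',len(t),t.mean(0) if len(t) else '')
for n,pts in (('scene',[(347,168)]),('side',[(222,153)])):
    for p in pts: print(n,'hub',world(C[n],*p,.089))
# disc/plate: points at each height for mirror stand
for n in C:
    P=cloud(C[n]).reshape(-1,3); px=C[n]['pixels'].reshape(-1,3)
    m=(px.min(1)>150)&(abs(P[:,2]-.012)<.012)&(P[:,0]>0)
    print(n,m.sum(),[cv2.minAreaRect(P[m&(P[:,1]>lo)&(P[:,1]<hi)][:,:2].astype(np.float32)) for lo,hi in((-1,0),(0,1)) if (m&(P[:,1]>lo)&(P[:,1]<hi)).sum()>5])
E
```

```text
scene cam [ 1.0744 -0.4387  0.9732]
182 body med [0.613  0.2358 0.1251] ext [0.5766 0.2286 0.0924] [0.6205 0.33   0.1439]
top 59 [0.61   0.2391 0.1395]
188 body med [ 0.5899 -0.2063  0.1277] ext [ 0.5763 -0.2145  0.0922] [ 0.5947 -0.1957  0.1463]
top 73 [ 0.5852 -0.2048  0.1396]
side cam [ 0.2631 -0.4224  0.7516]
201 body med [0.6029 0.234  0.1219] ext [0.5957 0.2281 0.0922] [0.616  0.2506 0.1419]
top 57 [0.6056 0.2387 0.1385]
311 body med [ 0.5741 -0.2073  0.1303] ext [ 0.5682 -0.216   0.0925] [ 0.5889 -0.1925  0.1425]
top 136 [ 0.5786 -0.2047  0.139 ]
scene hub [0.5811 0.2026 0.089 ]
side hub [0.5425 0.2089 0.089 ]
scene 6349 [((0.652337372303009, -0.16220542788505554), (0.2863107919692993, 0.4978971779346466), 80.42637634277344), ((0.6337626576423645, 0.2519180178642273), (0.5200449228286743, 0.29271894693374634), 40.141578674316406)]
side 7462 [((0.6695370078086853, -0.17867863178253174), (0.28728124499320984, 0.5583306550979614), 76.07884216308594), ((0.6113826632499695, 0.2865530550479889), (0.45318642258644104, 0.3692518174648285), 38.883277893066406)]
```

```bash
python3 - <<'E'
import pickle,numpy as np,cv2
from h import *
C=pickle.load(open('c.pkl','rb'))
x0,y0,S=.42,.08,2 # px per mm ; image: row = (x max - x), col=(ymax-y)
im=[]
for n in C:
    P=cloud(C[n]).reshape(-1,3);px=C[n]['pixels'].reshape(-1,3)
    I=np.zeros((280,280,3),np.uint8)
    m=(P[:,2]<.2)&(P[:,2]>.002)
    o=np.argsort(P[:,2]);o=o[m[o]]
    for p,q in zip(P[o],px[o]):
        r=int((.70-p[0])*1000);k=int((.36-p[1])*1000)
        if 0<=r<280 and 0<=k<280: cv2.circle(I,(k,r),1,q[::-1].tolist(),-1)
    im.append(cv2.convertScaleAbs(cv2.resize(I,(400,400)),alpha=1.4))
cv2.imwrite('pics/ortho.png',np.hstack(im))
E
```

```text
(no output)
```

View pics/ortho.png

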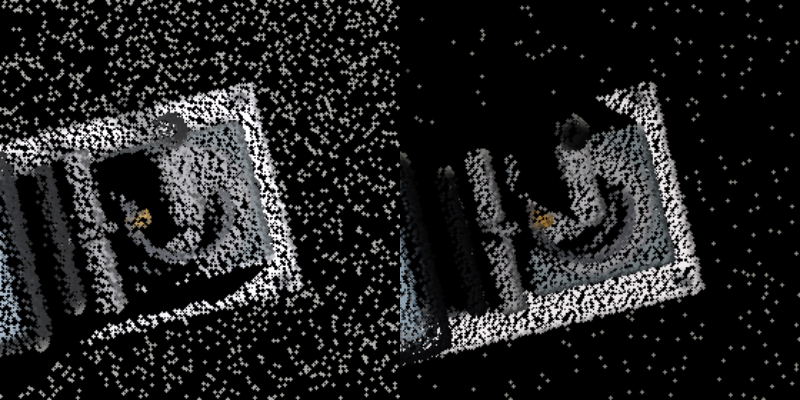

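The knob is at about (0.608, 0.239). The hub is at about (0.556, 0.228), which matches the 55 mm crank. The mirror lies along (-0.21, 0.98) from the hub, so the knob's path runs from +x round through -y to -x. I'll move over the knob first.

```bash
python3 -m creep '[[[-34,-15,0],0],[[-68,-29,0],0],[[-102,-44,0],0],[[-136,-58,0],0],[[-170,-73,0],0]]' 1 && python3 -m creep '[[[-34,-15,0],0],[[-68,-29,0],0],[[-102,-44,0],0],[[-136,-58,0],0],[[-170,-73,0],0]]' && python3 -m creep '[[[-34,-15,0],0],[[-68,-29,0],0],[[-102,-44,10],0],[[-136,-58,25],0],[[-172,-74,40],0]]' && python3 -m creep '[[[0,0,0],0],[[0,0,0],0]]'
python3 - <<'E'
from workcell import manip, camera
import cv2,pickle,numpy as np
c=camera('wrist');o=manip.get_obs();pickle.dump((c,o),open('w.pkl','wb'))
print(np.linalg.inv(c['extrinsics']).round(3))
cv2.imwrite('pics/w1.png',c['pixels'][...,::-1])
E
```

```text
clock: 0.52
position: [0.3236, 0.4777, 0.3036]
ee_rot: [0.146, 0.989, -0.0, -0.0]
ft_force: [-0.5, 0.7, -0.6]
grip_width: 0.998
grasp_force: 0.0
clock: 0.93
position: [0.4652, 0.3586, 0.3037]
ee_rot: [0.146, 0.989, -0.0, -0.0]
ft_force: [1.4, 0.9, 0.8]
grip_width: 0.999
grasp_force: 0.0
clock: 1.35
position: [0.608, 0.2389, 0.2636]
ee_rot: [0.146, 0.989, 0.0, 0.0]
ft_force: [0.6, 1.4, 0.4]
grip_width: 1.004
grasp_force: 0.0
clock: 1.52
position: [0.608, 0.2366, 0.2621]
ee_rot: [0.149, 0.989, -0.001, -0.001]
ft_force: [-0.5, 1.8, 0.2]
grip_width: 1.0
grasp_force: 0.0
[[ 0.293  0.906  0.306  0.528]
 [ 0.956 -0.277 -0.097  0.262]
 [-0.003  0.321 -0.947  0.331]
 [ 0.     0.     0.     1.   ]]
```

View pics/w1.png

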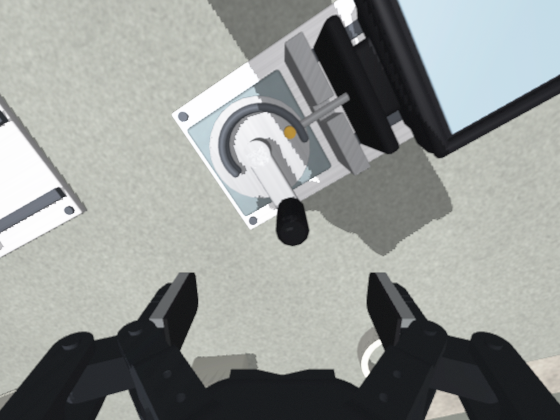

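The wrist view shows the knob top at about (292,230), the hub at about (258,150), and the mirror at upper right.

```bash
python3 - <<'E'
import pickle,numpy as np,cv2
from h import *
from scipy.spatial.transform import Rotation as R
c,o=pickle.load(open('w.pkl','rb'))
s=np.s_[190:250,265:320]
P=cloud(c)[s];m=(c['pixels'][s].max(-1)<60)&(P[...,2]>.13)
v,u=np.nonzero(m);print(m.sum(),u.mean()+265,v.mean()+190)
T=world(c,u.mean()+265,v.mean()+190,.14);print('knob',T,P[m].mean(0))
print('hub',world(c,258,151,.089),'z',world(c,258,151))
print('tool shift mm',R.from_quat(o['ee_rot']).inv().apply(T-o['position'])*1000,o['position'])
E
```

```text
828 291.80797101449275 228.53623188405797
knob [0.60247944 0.24550248 0.14      ] [0.60271483 0.24542688 0.13939487]
hub [0.55034753 0.23418973 0.089     ] z [0.55037913 0.23415014 0.08865043]
tool shift mm [  6.190223     5.08382303 123.05782765] [0.60711468 0.23892842 0.26305564]
```

```bash
python3 -m creep '[[[5,3,20],0],[[5,3,45],0],[[5,3,70],0],[[5,3,85],0],[[5,3,91],0]]' && python3 -m creep '[[[0,0,0],0],[[0,0,0],0],[[0,0,0],0]]' 0 25 && python3 -m creep '[[[0,0,0],0],[[0,0,0],0],[[0,0,0],0],[[0,0,0],0],[[0,0,0],0]]'; python3 - <<'E'
from workcell import manip, camera
import cv2,numpy as np
a=camera('wrist')['pixels'];b=camera('scene')['pixels'][90:230,290:450]
cv2.imwrite('pics/g1.png',np.hstack([cv2.resize(a,(400,300)),cv2.resize(b,(343,300))])[...,::-1])
E
```

```text
clock: 1.98
position: [0.6011, 0.2454, 0.1708]
ee_rot: [0.145, 0.989, -0.001, -0.002]
ft_force: [-0.3, -0.1, -0.3]
grip_width: 1.003
grasp_force: 0.0
clock: 2.23
position: [0.6035, 0.2447, 0.1748]
ee_rot: [0.146, 0.989, 0.001, 0.001]
ft_force: [-0.0, -0.3, -0.2]
grip_width: 0.608
grasp_force: 0.0
clock: 2.65
position: [0.6036, 0.2443, 0.1743]
ee_rot: [0.146, 0.989, 0.001, 0.001]
ft_force: [-0.3, 0.5, 6.9]
grip_width: 0.274
grasp_force: 27.6
```

View pics/g1.png

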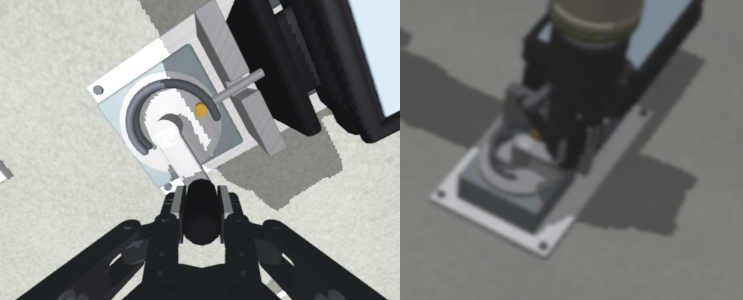

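The knob is gripped: opening 0.274 is about 23 mm, and the pads read 28 N. Next I'll lead it round the arc in 30° pieces, watching the force.

```bash
python3 -m creep '[[[-2.5,-5.2,0],0],[[-4.5,-10.6,0],0],[[-5.9,-16.2,0],0],[[-6.7,-21.9,0],0],[[-6.9,-27.6,0],0]]'; python3 - <<'E'
import numpy as np
# cumulative shifts within each following 30-deg call, tool mm
f=lambda d:55*np.array([np.cos(np.radians(d)),np.sin(np.radians(d))])
for k in range(1,6):
    a=150.9+30*k; print([(f(a+6*j)-f(a)).round(1).tolist() for j in range(1,6)])
E
```

```text
clock: 3.17
position: [0.6025, 0.2158, 0.1742]
ee_rot: [0.146, 0.989, 0.001, 0.001]
ft_force: [1.4, 4.5, 5.2]
grip_width: 0.274
grasp_force: 27.6
[[0.4, -5.7], [1.4, -11.4], [3.0, -17.0], [5.1, -22.3], [7.8, -27.4]]
[[3.2, -4.8], [6.9, -9.2], [11.0, -13.2], [15.6, -16.8], [20.4, -19.8]]
[[5.2, -2.5], [10.6, -4.5], [16.2, -5.9], [21.9, -6.7], [27.6, -6.9]]
[[5.7, 0.4], [11.4, 1.4], [17.0, 3.0], [22.3, 5.1], [27.4, 7.8]]
[[4.8, 3.2], [9.2, 6.9], [13.2, 11.0], [16.8, 15.6], [19.8, 20.4]]
```

Forces are low (4.5 N drag), so I'll continue.

```bash
python3 -m creep '[[[0.4,-5.7,0],0],[[1.4,-11.4,0],0],[[3,-17,0],0],[[5.1,-22.3,0],0],[[7.8,-27.4,0],0]]' && python3 -m creep '[[[3.2,-4.8,0],0],[[6.9,-9.2,0],0],[[11,-13.2,0],0],[[15.6,-16.8,0],0],[[20.4,-19.8,0],0]]'
```

```text
clock: 3.58
position: [0.5872, 0.1914, 0.1742]
ee_rot: [0.147, 0.989, 0.001, 0.001]
ft_force: [1.7, 2.6, 5.4]
grip_width: 0.271
grasp_force: 27.6
clock: 4.0
position: [0.562, 0.1782, 0.1742]
ee_rot: [0.147, 0.989, 0.001, 0.002]
ft_force: [2.4, 1.8, 5.4]
grip_width: 0.269
grasp_force: 27.6
```

```bash
python3 -m creep '[[[5.2,-2.5,0],0],[[10.6,-4.5,0],0],[[16.2,-5.9,0],0],[[21.9,-6.7,0],0],[[27.6,-6.9,0],0]]' && python3 -m creep '[[[5.7,0.4,0],0],[[11.4,1.4,0],0],[[17,3,0],0],[[22.3,5.1,0],0],[[27.4,7.8,0],0]]'
```

```text
clock: 4.42
position: [0.5336, 0.1792, 0.1742]
ee_rot: [0.147, 0.989, 0.001, 0.002]
ft_force: [4.3, 0.3, 6.1]
grip_width: 0.271
grasp_force: 27.6
clock: 4.83
position: [0.5097, 0.1942, 0.1741]
ee_rot: [0.147, 0.989, 0.0, 0.001]
ft_force: [3.6, -2.6, 6.7]
grip_width: 0.271
grasp_force: 27.8
```

```bash
python3 -m creep '[[[4.8,3.2,0],0],[[9.2,6.9,0],0],[[13.2,11,0],0],[[16.8,15.6,0],0],[[19.8,20.4,0],0]]' && python3 -m creep '[[[1,2,0],0],[[1.8,4,0],0],[[1.8,4,0],0]]'
```

```text
clock: 5.25
position: [0.4964, 0.2192, 0.1741]
ee_rot: [0.147, 0.989, -0.0, 0.001]
ft_force: [1.8, -13.2, 11.4]
grip_width: 0.272
grasp_force: 28.3
clock: 5.5
position: [0.4965, 0.2197, 0.1741]
ee_rot: [0.149, 0.989, -0.003, 0.001]
ft_force: [-2.4, -17.7, 17.2]
grip_width: 0.273
grasp_force: 28.9
```

The force jumped and motion stopped at a 110 mm chord, which is a half turn, so the cam is at its stop. I'll ease off, release and lift.

```bash
python3 -m creep '[[[-1.5,-3,0],0],[[-1.5,-3,0],0]]' && python3 -m creep '[[[0,0,0],0],[[0,0,0],0],[[0,0,0],0],[[0,0,0],0],[[0,0,0],0]]' 1 && python3 -m creep '[[[0,0,0],0],[[0,0,-25],0],[[0,0,-55],0],[[0,0,-90],0],[[0,0,-110],0]]' && python3 -m creep '[[[0,0,0],0],[[0,0,0],0],[[0,0,0],0]]'; python3 - <<'E'
from workcell import manip, camera
import cv2,numpy as np
a=camera('wrist')['pixels'];b=camera('side')['pixels']
cv2.imwrite('pics/e1.png',np.hstack([cv2.resize(a,(400,300)),cv2.resize(b,(400,300))])[...,::-1])
E
```

```text
clock: 5.67
position: [0.4965, 0.219, 0.1741]
ee_rot: [0.148, 0.989, -0.001, 0.001]
ft_force: [-3.3, -7.6, 13.6]
grip_width: 0.27
grasp_force: 28.4
clock: 6.08
position: [0.4954, 0.2217, 0.1728]
ee_rot: [0.146, 0.989, -0.0, -0.0]
ft_force: [0.2, -0.9, 0.7]
grip_width: 0.959
grasp_force: 0.0
clock: 6.5
position: [0.4962, 0.2219, 0.2865]
ee_rot: [0.146, 0.989, 0.001, 0.001]
ft_force: [0.1, 0.3, -0.2]
grip_width: 1.002
grasp_force: 0.0
clock: 6.75
position: [0.4952, 0.2216, 0.2822]
ee_rot: [0.146, 0.989, -0.0, -0.0]
ft_force: [0.2, 0.3, -0.4]
grip_width: 0.997
grasp_force: 0.0
```

View pics/e1.png

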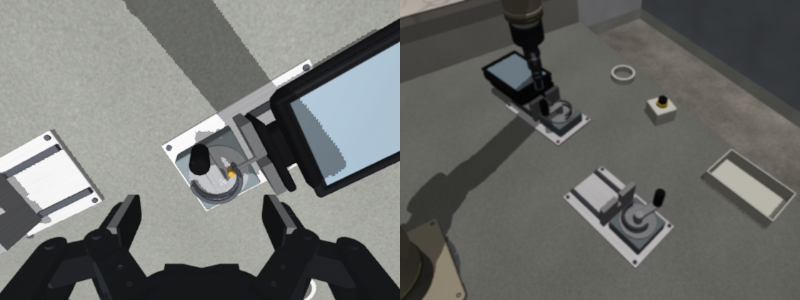

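The picture shows the knob now on the opposite side, at about wrist (200,158) in the half-size view, with the gripper clear and the empty stand unchanged. I'll check the angle before handing in.

```bash
python3 - <<'E'
from workcell import manip, camera
import numpy as np
from h import *
for n in('wrist','side'):
    c=camera(n);P=cloud(c)
    m=(c['pixels'].max(-1)<60)&(abs(P[...,2]-.138)<.007)&(np.hypot(P[...,0]-.4965,P[...,1]-.219)<.035)
    print(n,m.sum(),P[m].mean(0) if m.any() else '')
E
```

```text
wrist 684 [0.49675315 0.21906402 0.13785837]
side 94 [0.49956159 0.21210419 0.13749771]
```

```bash
python3 -c "
from workcell import manip
print(manip.hand_in())"
```

```text
the job is handed in; nothing more can be done
None
```

I turned the crank on the mirror's stand clockwise to its stop (about 176° measured, with a sharp rise in force at the end), let go, lifted the gripper clear and handed the job in; the empty stand was never touched, and the hand-in returned no verdict.

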